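# Spread a snap ring and hold it at the axle groove

### The arm

A 6-joint arm with a two-finger parallel gripper is mounted at the origin on the work surface. World frame = base frame: x ahead of the robot, y to its left, z up, the work surface at z = 0. Lengths are in m, angles in rad, forces in N, time in s.
With the tool pointing down it reaches from about 0.425 to 0.95 m from the base axis. Payload 14.7 kg.
Tool frame: the origin (TCP) lies at the very end of the fingers, on their centre line; the grasp point (between the pads) lies 19 mm behind it; z points along the fingers, y is the line along which they close (so a half turn about z gives the same grasp; the last joint's range is limited). The gripper opens to 85 mm and grips with 20 to 120 N. Pads are 22 mm wide; open, the fingers measure 114 mm over their backs; the gripper's body (76 mm by 85 mm) begins 54 mm behind the grasp point. The pads swing forward as they close: fully open they stand 13 mm farther back than shut.
Start: joints at [1.201, 0.48, 1.596, -0, 1.065, -0.047], TCP at [0.206, 0.616, 0.231] pointing down, gripper open.
Joint ranges: [-2.75, 2.75], [-0.82, 2.05], [0.23, 2.67], [-1.56, 4.7], [0.09, 2.69], [-2.92, 2.92]. Speed limits (rad/s): [1.89, 1.89, 2.39, 3.01, 3.01, 3.01].

### API

Orientations are given as a 3x3 rotation matrix whose columns are the frame's x, y, z axes.
In Python, from workcell import env gives the robot as it stands. The module is installed in compiled form; this text tells all that it offers.
- The arm moves only by the tool apply_moves, never from a script. Its argument "moves" is a list of rows, each an object of numbers: "dx", "dy", "dz": the shift along the tool's x, y, z in cm; "turn": the turn about the tool's z in rad. A call has 1 to 12 rows; each row is the pose to reach, as a shift and turn from the pose commanded when the call began, along the tool's axes at that moment; what a row does not reach only later rows make up. A row lasts 1/10 s, in which the tool goes at most 50 mm and 8.59 degrees, less where a joint would pass 70% of its speed; a pose out of reach is approached as far as the arm can. A call with a gripper value outside its range is refused whole. "grip" is the opening, from 0 (shut) to 1 (fully open), set as the call begins (left out, the last holds). The fingers move at their own pace and stop on an object; "grip_force" is the grip in N (left out, the last holds). Time passes only in rows, so rows that repeat a pose let the fingers close. It gives the time, the measured TCP pose, the force, the opening and the grip force at its end, in the units of the state.
- env.read_state(): the state, without advancing time (a new reading comes with each control period).
- env.camera(name): name is "scene" or "top"; returns a dict with "img" (420x560x3 uint8, red, green, blue), "camera_matrix" (3x3 intrinsics, pixels), "rvec" (rotation vector, rad) and "tvec" (3), from world to camera coordinates, as OpenCV has them. Camera axes: x right, y down, z forward; pixel columns grow to the right and rows downward; lengths in m; the calibration is good to about 2 mm. A picture is of the moment at which its call begins. There is no depth.
- env.sign_off(): hands the job in; it is judged then, once.
Trained networks look in the newest picture that a camera, given by its name, has taken for a name from the list of things; names that differ only in an ending like _2 or _b are one class to them, and where a whole thing is asked for, a point or a joint stands for the part that bears it (a point fixed in the world has none). Each returns a list of dicts, best first, with "p" (0 to 1); they miss things now and then, are a little off and sometimes report something else, mostly with a low value. They report only what shows in the picture. A call takes as long as a camera call.
- env.regions_of(camera, target): "region" (420x560 bool, what is visible of it).
- env.tip_of(camera, target): "location" ([x, y, z] in m, in the coordinates of the camera as it stood for that picture, good to about 4 mm: a listed point, or the origin of a listed thing).
The state is a dict: "time_s": time; "joints": joint angles; "qd": joint speeds; "joint_torque": joint torques, N m; "tool_pos": TCP position; "eef_rot": TCP orientation; "force": force on the tool from outside, world axes, zero at the start; "moment": the same for the moment, N m; "opening": finger opening in m; "grip_force": force on a finger pad.
Only numpy, scipy, OpenCV 4.12 (cv2) and the standard library are available. Lean on these libraries where they do the work, as an engineer would, in place of code of your own. Each camera call takes 0.05 s, during which the arm holds its last target. There are 200 camera calls.

### The job

Pick up the circlip pliers by their two handles and squeeze the handles fully so that the snap ring on the tips is spread open, then slide the spread ring down over the steel axle stub with the groove until the ring is level with the groove. Finish there while still holding: keep the handles squeezed, the ring spread and level around the stub at the groove, without pressing down hard on the hub, and leave everything else on the table where it is.

Things in the scene. Friction and masses are not known exactly. Their poses are not given: they have to be found in the camera images.
- rest: Fixed wooden rest that carries the pliers: two crossbars across their x axis, upper faces 34 mm above the table, one under the pivot, one under the handle ends (x = -114 to -138 mm of the pliers); between them only an 8 mm high, 50 mm wide base board. Origin at table level under the pivot; x as the pliers' within 2 degrees.
- pliers: Circlip pliers, 235 mm long with the ring, 0.2 kg, lying level. Origin: on the pivot axis at the underside. x points from the handles to the ring, y to the left handle, z up. Two dark rubber handles run from the pivot back to x = -135 mm, each 11 mm wide, 16 mm high (z = 0 to 16). Balance point near x = -25 mm. The steel snap ring is fixed to the jaw tips and cannot fall off.
- grip_mid (a point): Point midway between the handles at x = -80 mm, z = 8 mm of the pliers: the place to squeeze, from above. There the handles measure 61 mm over their outer faces when released and 29 mm (then parallel) when fully squeezed against their stop. Free to 26 mm below and 40 mm to either side of the handles.
- left_handle (a joint): Squeeze of the pliers (rad): 0 released, 0.20 fully squeezed against the stop (the right handle turns likewise). A spring opens them: full squeeze takes about 8 N on each handle at grip_mid; hold with 20 N or more. Released, the ring's opening is 27 mm wide, too small for the stub; fully squeezed it passes the 30 mm stub with about 2.5 mm to spare all round.
- ring_center (a point): Centre of the ring's opening when fully spread; fixed on the pliers at x = 79 mm, half way up the 3 mm thick ring (z = 0 to 3 mm, the underside of the pliers). It is 159 mm ahead of grip_mid.
- hub: Grey machine vise (130 x 80 mm, 62 mm high, screw with a crossbar at its -x end), fixed, clamping a die-cast hub with an upright steel axle stub: bearing face of 44 mm diameter at 103 mm height, groove (24 mm diameter) from 103 to 109 mm, then the stub of 30 mm diameter to its chamfered top at 132 mm. Origin on the stub's axis at table level, z up.
- groove (a point): Centre of the groove, on the stub's axis, 106 mm above the table. A ring resting on the bearing face lies 1.5 mm below this point and still counts as level with the groove.
- shaft_top (a point): Top of the grooved stub, on its axis, 132 mm above the table (22 mm diameter there, widening to 30 mm within 5 mm).
- blank_hub: A second, like vise with an unfinished hub: a thicker plain stub, 42 mm diameter, aluminium, no groove, 117 mm high. Not the one to use. Fixed. Origin on its axis at table level.
- file: Bystander, leave alone: flat hand file, 300 mm long with a wooden handle, lying flat.
- hammer: Bystander, leave alone: hammer lying flat.
- oil: Bystander, leave alone: plain metal can, 60 mm across, 130 mm tall.
- bracket_a: Bystander, leave alone: small die-cast bracket, 70 x 50 x 35 mm.
- bracket_b: Bystander, leave alone: another die-cast bracket like bracket_a.
- washer: Bystander, leave alone: loose plain steel spacer ring, closed all round, 44 mm across, 8 mm thick (not the snap ring).
- brush: Bystander, leave alone: bench brush lying flat.

How it is judged:
On the way:
1. the ring, spread open on the squeezed pliers, is above the top of the grooved stub and over its axis (value of joint left_handle above 0.165 rad and horizontal distance between ring_center and shaft_top below 0.012 m and z of ring_center in the frame of shaft_top above 0 m), for 0.1 s.
At the end, for the whole second after the job is handed in: Still held by the fingers (more than 3 N) with the handles squeezed beyond 0.165 rad, the ring's centre within 6 mm of the stub's axis and within 3 mm of the groove's mid height, the pliers within 0.14 rad of level, at rest (below 0.02 m/s), and pressing on the hub with less than 12 N (horizontal distance between ring_center and groove below 0.006 m and z of ring_center in the frame of groove between -0.003 and 0.003 m and value of joint left_handle above 0.165 rad and angle between pliers's own z axis and vertical below 0.14 rad and contact force between pliers and the fingers above 3 N and contact force between pliers and hub below 12 N and linear speed of pliers below 0.02 m/s); the arm keeps its last pose, push and grip.
It fails at once if a bystander is moved by more than 30 mm (distance of any of file, hammer, oil, bracket_a, bracket_b, washer, brush from where it was at the start of the episode above 0.03 m).
It also fails if it takes over 35 s, if anything falls off the work surface, if the arm or the gripper's body presses on something with over 40 N, if the wrist force passes 120 N, or if a joint passes its speed limit or range.

## Working session

There is one attempt and no reset: what is moved stays moved. The work goes in short steps, Python scripts to look and compute and a tool call to move; the robot and the scene stay as the last step left them, time stands still between calls to the robot, and variables do not carry over. Pictures are saved under pics/ and viewed, at most 10 in all, crops included, and the job is handed in when it is done.

Besides the shell and the picture viewer there is one more tool, called after "Call:" in YAML: its name, and indented under it one key for each argument. apply_moves: Moves the arm, as the interface text tells. Its arguments: {"type":"object","properties":{"moves":{"type":"array","items":{"type":"object","properties":{"dx":{"type":"number"},"dy":{"type":"number"},"dz":{"type":"number"},"turn":{"type":"number"}}}},"grip":{"type":"number"},"grip_force":{"type":"number"}},"required":["moves"]}

```bash
mkdir -p pics; cat > h.py <<'E'
from workcell import env
import numpy as np, cv2
def shot(c,fn=None):
    d=env.camera(c)
    if fn: cv2.imwrite('pics/'+fn,cv2.cvtColor(d['img'],cv2.COLOR_RGB2BGR))
    R=cv2.Rodrigues(np.array(d['rvec'],float))[0]; t=np.array(d['tvec'],float).ravel()
    return d,np.array(d['camera_matrix']),R,t
def loc(c,n,R,t):
    return [(round(float(r['p']),2),np.round(R.T@(np.array(r['location']).ravel()-t),4).tolist()) for r in env.tip_of(c,n)[:3]]
def ray(u,v,z,K,R,t):
    d=R.T@np.linalg.solve(K,[u,v,1.]); o=-R.T@t
    return o+d*(z-o[2])/d[2]
def proj(p,K,R,t):
    q=K@(R@np.array(p)+t); return q[:2]/q[2]
E
python3 - <<'E'
from h import *
for c in('scene','top'):
    d,K,R,t=shot(c,c+'1.png')
    print(c,'campos',-R.T@t)
    for n in ['pliers','grip_mid','ring_center','rest','hub','groove','shaft_top','blank_hub','oil']:
        print(n,loc(c,n,R,t))
E
```

```text
scene campos [ 1.47636153 -0.20121638  0.7626871 ]
pliers [(0.96, [0.5381, -0.194, 0.036])]
grip_mid [(0.59, [0.4672, -0.1654, 0.04])]
ring_center [(0.8, [0.619, -0.2154, 0.0338]), (0.59, [0.466, -0.1673, 0.042]), (0.15, [0.4194, 0.1839, -0.0019])]
rest [(0.76, [0.5369, -0.1867, -0.0033])]
hub [(0.76, [0.6594, 0.036, -0.003])]
groove [(0.77, [0.6606, 0.0351, 0.1039]), (0.34, [0.4657, -0.1649, 0.0407])]
shaft_top []
blank_hub [(0.58, [0.624, 0.2438, -0.0026])]
oil [(0.73, [0.6529, 0.3995, -0.002])]
top campos [ 0.47799749 -0.00821936  1.09817456]
pliers [(0.95, [0.5361, -0.1922, 0.0313])]
grip_mid [(0.69, [0.4608, -0.1683, 0.0421]), (0.62, [0.6532, 0.0334, 0.1354])]
ring_center [(0.58, [0.6119, -0.2116, 0.0358]), (0.54, [0.656, 0.0315, 0.1348])]
rest [(0.94, [0.5397, -0.1905, 0.001])]
hub [(0.72, [0.6591, 0.0327, -0.0005]), (0.41, [0.7831, -0.1548, 0.0004])]
groove [(0.72, [0.6633, 0.0311, 0.1061])]
shaft_top [(0.94, [0.6558, 0.0332, 0.1337])]
blank_hub [(0.71, [0.6238, 0.2403, -0.0015])]
oil [(0.68, [0.6515, 0.3942, 0.0009])]
```

View pics/scene1.png

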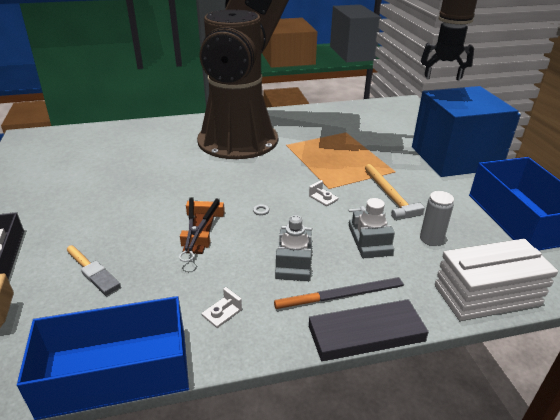

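View pics/top1.png

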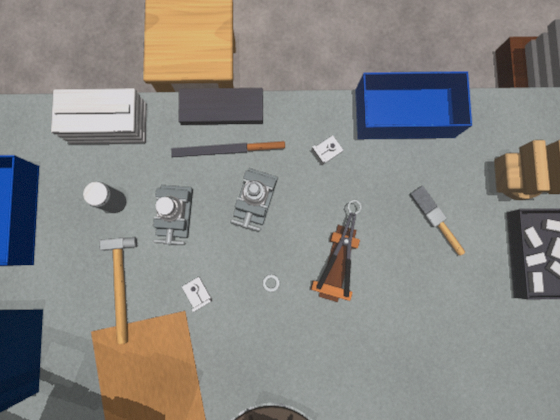

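The scene shows the pliers on the orange rest (ring at 188,262; pivot at 195,228) and the grooved stub at 296,222. In the top view the ring is at 353,208, the handles end near y=290, the grooved hub is at 255,190, and the blank hub is at 165,207. The network positions agree with both pictures.

```bash
python3 - <<'E'
from h import *
s=env.read_state(); print(s['time_s'],s['tool_pos'],np.round(s['eef_rot'],3).tolist(),s['opening'])
d,K,R,t=shot('top')
r=env.regions_of('top','pliers')[0]; m=r['region']; v,u=np.nonzero(m)
P=np.array([ray(a,b,0.044,K,R,t)[:2] for a,b in zip(u,v)])
c=P.mean(0); ev=np.linalg.svd(P-c)[2][0] if False else np.linalg.eigh(np.cov((P-c).T))[1][:,1]
ev*=np.sign(ev[0]); print(r['p'],c,'pca yaw',np.arctan2(ev[1],ev[0]))
q=(P-c)@np.array([[ev[0],-ev[1]],[ev[1],ev[0]]])
for a in np.arange(-.12,.13,.02):
    k=abs(q[:,0]-a)<.01
    if k.any(): print(round(a,2),np.round([q[k,1].min(),q[k,1].max(),q[k,1].mean(),k.sum()],4))
print('xrange',q[:,0].min(),q[:,0].max())
E
```

```text
1.0 [0.20617686 0.61642807 0.23131991] [[-0.948, 0.317, 0.0], [0.317, 0.948, 0.0], [-0.0, 0.0, -1.0]] 0.08535392878927468
0.57 [ 0.50365772 -0.1799895 ] pca yaw -0.3243261766103583
-0.1 [-0.039   0.0369  0.022  15.    ]
-0.08 [-4.30e-02  3.84e-02  1.00e-03  9.30e+01]
-0.06 [-3.78e-02  3.47e-02 -1.90e-03  9.30e+01]
-0.04 [-3.44e-02  3.03e-02 -2.10e-03  8.60e+01]
-0.02 [-2.82e-02  2.66e-02 -9.00e-04  9.00e+01]
0.0 [-2.50e-02  2.38e-02 -1.80e-03  7.00e+01]
0.02 [-1.94e-02  1.77e-02 -1.70e-03  7.40e+01]
0.04 [-1.36e-02  1.56e-02  6.00e-04  9.60e+01]
0.06 [-1.32e-02  1.35e-02 -6.00e-04  6.80e+01]
0.08 [-9.00e-03  1.14e-02  1.30e-03  5.90e+01]
0.1 [-5.70e-03  1.19e-02  3.10e-03  5.50e+01]
xrange -0.09589514844789736 0.10964566406292767
```

Call:
apply_moves:
  moves:
    - {"dx": -4, "dy": -3}
    - {"dx": -8, "dy": -6}
    - {"dx": -12, "dy": -9}
    - {"dx": -16, "dy": -12}
    - {"dx": -20, "dy": -15}
    - {"dx": -24, "dy": -18}
    - {"dx": -28, "dy": -21}
    - {"dx": -32, "dy": -24}
    - {"dx": -36, "dy": -27}
    - {"dx": -40, "dy": -30}
    - {"dx": -42, "dy": -35}
    - {"dx": -44, "dy": -40}
  grip: 1
  grip_force: 80

```text
validation failed for argument at $.mo...
```

Call:
apply_moves:
  moves:
    - {"dx": -1, "dy": -5}
    - {"dx": -2, "dy": -10}
    - {"dx": -3, "dy": -15}
    - {"dx": -4, "dy": -20}
    - {"dx": -5, "dy": -24}
    - {"dx": -5.2, "dy": -26.2}
    - {"dx": -5.2, "dy": -26.2}
    - {"dx": -5.2, "dy": -26.2, "dz": 4}
    - {"dx": -5.2, "dy": -26.2, "dz": 8}

```text
validation failed for argument at $.mo...
```

Call:
apply_moves:
  moves:
    - {"dx": -4.0, "dy": -3.0, "dz": 0.0, "turn": 0.0}
    - {"dx": -8.0, "dy": -6.0, "dz": 0.0, "turn": 0.0}
    - {"dx": -12.0, "dy": -9.0, "dz": 0.0, "turn": 0.0}
    - {"dx": -16.0, "dy": -12.0, "dz": 0.0, "turn": 0.0}
    - {"dx": -20.0, "dy": -15.0, "dz": 0.0, "turn": 0.0}
    - {"dx": -24.0, "dy": -18.0, "dz": 0.0, "turn": 0.0}
    - {"dx": -28.0, "dy": -21.0, "dz": 0.0, "turn": 0.0}
    - {"dx": -32.0, "dy": -24.0, "dz": 0.0, "turn": 0.0}
    - {"dx": -36.0, "dy": -27.0, "dz": 0.0, "turn": 0.0}
    - {"dx": -40.0, "dy": -30.0, "dz": 0.0, "turn": 0.0}
    - {"dx": -42.0, "dy": -35.0, "dz": 0.0, "turn": 0.0}
    - {"dx": -44.0, "dy": -40.0, "dz": 0.0, "turn": 0.0}
  grip: 1.0
  grip_force: 80.0

```text
time_s: 2.3
tool_pos: [0.4966, 0.1032, 0.2313]
eef_rot: [[-0.948, 0.317, 0.0], [0.317, 0.948, -0.0], [-0.0, 0.0, -1.0]]
force: [0.7, 0.5, 0.2]
opening: 0.0856
grip_force: 0.0
```

Call:
apply_moves:
  moves:
    - {"dx": -1.0, "dy": -5.0, "dz": 0.0, "turn": 0.0}
    - {"dx": -2.0, "dy": -10.0, "dz": 0.0, "turn": 0.0}
    - {"dx": -3.0, "dy": -15.0, "dz": 0.0, "turn": -0.02}
    - {"dx": -4.0, "dy": -20.0, "dz": 0.0, "turn": -0.02}
    - {"dx": -5.0, "dy": -24.0, "dz": 2.0, "turn": -0.02}
    - {"dx": -5.2, "dy": -26.2, "dz": 5.0, "turn": -0.02}
    - {"dx": -5.2, "dy": -26.2, "dz": 8.0, "turn": -0.02}
    - {"dx": -5.2, "dy": -26.2, "dz": 11.0, "turn": -0.02}
    - {"dx": -5.2, "dy": -26.2, "dz": 11.0, "turn": -0.02}

```text
time_s: 3.2
tool_pos: [0.4602, -0.1593, 0.1186]
eef_rot: [[-0.954, 0.299, -0.005], [0.299, 0.954, 0.002], [0.005, 0.0, -1.0]]
force: [0.1, 0.2, 0.9]
opening: 0.0854
grip_force: 0.0
```

```bash
python3 - <<'E'
from h import *
d,K,R,t=shot('scene','scene2.png'); print(loc('scene','pliers',R,t),loc('scene','grip_mid',R,t))
im=cv2.imread('pics/scene2.png')[130:300,110:290]; cv2.imwrite('pics/scene2c.png',cv2.resize(im,None,fx=3.4,fy=3.4,interpolation=cv2.INTER_CUBIC))
E
```

```text
[(0.95, [0.5378, -0.1916, 0.0375])] [(0.81, [0.4645, -0.1677, 0.0432]), (0.68, [0.7862, 0.1035, -0.0074])]
```

View pics/scene2c.png

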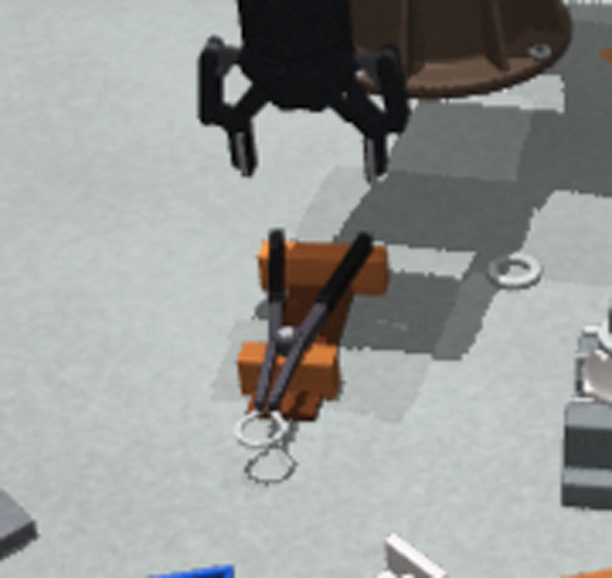

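The gripper stands in line with the handles, with its fingers on either side of them (crop: fingers at 245,170 and 375,175; handles end at 275,235 and 365,240). I'll descend in two steps.

Call:
apply_moves:
  moves:
    - {"dx": 0.0, "dy": 0.0, "dz": 0.0, "turn": 0.0}
    - {"dx": 0.0, "dy": 0.0, "dz": 1.5, "turn": 0.0}
    - {"dx": 0.0, "dy": 0.0, "dz": 3.0, "turn": 0.0}
    - {"dx": 0.0, "dy": 0.0, "dz": 4.5, "turn": 0.0}
    - {"dx": 0.0, "dy": 0.0, "dz": 4.5, "turn": 0.0}
    - {"dx": 0.0, "dy": 0.0, "dz": 4.5, "turn": 0.0}

```text
time_s: 3.95
tool_pos: [0.4628, -0.1598, 0.0773]
eef_rot: [[-0.955, 0.298, 0.001], [0.298, 0.955, -0.0], [-0.001, -0.0, -1.0]]
force: [0.0, -0.2, -0.1]
opening: 0.0856
grip_force: 0.0
```

Call:
apply_moves:
  moves:
    - {"dx": -0.2, "dy": -0.8, "dz": 0.0, "turn": 0.0}
    - {"dx": -0.2, "dy": -0.8, "dz": 1.0, "turn": 0.0}
    - {"dx": -0.2, "dy": -0.8, "dz": 2.0, "turn": 0.0}
    - {"dx": -0.2, "dy": -0.8, "dz": 3.0, "turn": 0.0}
    - {"dx": -0.2, "dy": -0.8, "dz": 4.0, "turn": 0.0}
    - {"dx": -0.2, "dy": -0.8, "dz": 5.0, "turn": 0.0}
    - {"dx": -0.2, "dy": -0.8, "dz": 5.5, "turn": 0.0}
    - {"dx": -0.2, "dy": -0.8, "dz": 5.5, "turn": 0.0}

```text
time_s: 4.75
tool_pos: [0.4613, -0.1677, 0.0204]
eef_rot: [[-0.955, 0.298, -0.001], [0.298, 0.955, 0.001], [0.002, 0.0, -1.0]]
force: [1.0, -0.1, 0.0]
opening: 0.0853
grip_force: 0.0
```

Call:
apply_moves:
  moves:
    - {"dx": 0.0, "dy": 0.0, "dz": 0.0, "turn": 0.0}
    - {"dx": 0.0, "dy": 0.0, "dz": 0.0, "turn": 0.0}
    - {"dx": 0.0, "dy": 0.0, "dz": 0.0, "turn": 0.0}
    - {"dx": 0.0, "dy": 0.0, "dz": 0.0, "turn": 0.0}
    - {"dx": 0.0, "dy": 0.0, "dz": 0.0, "turn": 0.0}
    - {"dx": 0.0, "dy": 0.0, "dz": 0.0, "turn": 0.0}
    - {"dx": 0.0, "dy": 0.0, "dz": 0.0, "turn": 0.0}
    - {"dx": 0.0, "dy": 0.0, "dz": 0.0, "turn": 0.0}
    - {"dx": 0.0, "dy": 0.0, "dz": 0.0, "turn": 0.0}
    - {"dx": 0.0, "dy": 0.0, "dz": 0.0, "turn": 0.0}
  grip: 0.0
  grip_force: 80.0

```text
time_s: 5.75
tool_pos: [0.4622, -0.1682, 0.0227]
eef_rot: [[-0.955, 0.298, 0.001], [0.298, 0.955, -0.001], [-0.001, -0.0, -1.0]]
force: [-5.3, 1.9, 26.0]
opening: 0.0228
grip_force: 77.6
```

```bash
python3 - <<'E'
from h import *
d,K,R,t=shot('scene','scene3.png'); print(loc('scene','pliers',R,t),loc('scene','ring_center',R,t))
im=cv2.imread('pics/scene3.png')[150:290,130:280]; cv2.imwrite('pics/scene3c.png',cv2.resize(im,None,fx=4,fy=4,interpolation=cv2.INTER_CUBIC))
s=env.read_state();print(s['force'],s['moment'],s['opening'])
E
```

```text
[(0.76, [0.5408, -0.1925, 0.0356])] [(0.86, [0.6163, -0.2149, 0.0339]), (0.71, [0.787, 0.1048, -0.0046]), (0.45, [0.4695, -0.1671, 0.0421])]
[-4.70838544  2.13560314 26.82422693] [ 0.26159848  0.7343328  -0.04513322] 0.023050140338173944
```

View pics/scene3c.png

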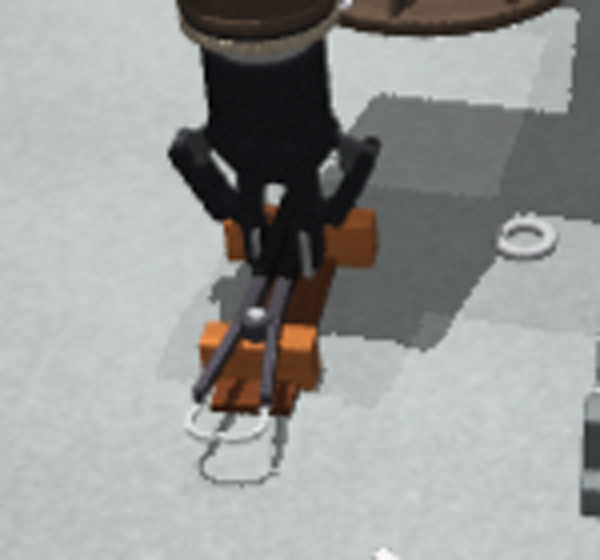

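The ring is now spread wide (crop 190–270, 420) with the fingers around the handles. I'll lift next.

Call:
apply_moves:
  moves:
    - {"dx": 0.0, "dy": 0.0, "dz": -0.5, "turn": 0.0}
    - {"dx": 0.0, "dy": 0.0, "dz": -1.0, "turn": 0.0}
    - {"dx": 0.0, "dy": 0.0, "dz": -2.0, "turn": 0.0}
    - {"dx": 0.0, "dy": 0.0, "dz": -4.0, "turn": 0.0}
    - {"dx": 0.0, "dy": 0.0, "dz": -6.0, "turn": 0.0}
    - {"dx": 0.0, "dy": 0.0, "dz": -8.0, "turn": 0.0}
    - {"dx": 0.0, "dy": 0.0, "dz": -10.0, "turn": 0.0}
    - {"dx": 0.0, "dy": 0.0, "dz": -12.0, "turn": 0.0}
    - {"dx": 0.0, "dy": 0.0, "dz": -14.0, "turn": 0.0}
    - {"dx": 0.0, "dy": 0.0, "dz": -16.0, "turn": 0.0}
    - {"dx": 0.0, "dy": 0.0, "dz": -16.0, "turn": 0.0}
    - {"dx": 0.0, "dy": 0.0, "dz": -16.0, "turn": 0.0}

```text
time_s: 7.1
tool_pos: [0.4618, -0.168, 0.1816]
eef_rot: [[-0.954, 0.298, 0.001], [0.298, 0.954, -0.0], [-0.001, -0.0, -1.0]]
force: [0.1, -0.8, -1.7]
opening: 0.0223
grip_force: 79.2
```

```bash
python3 - <<'E'
from h import *
for c in('scene','top'):
    d,K,R,t=shot(c,c+'4.png')
    for n in ['pliers','grip_mid','ring_center']: print(c,n,loc(c,n,R,t))
s=env.read_state();print(s['tool_pos'],s['force'],s['moment'],s['opening'],s['grip_force'])
im=cv2.imread('pics/scene4.png')[60:280,120:320]; cv2.imwrite('pics/scene4c.png',cv2.resize(im,None,fx=2.7,fy=2.7,interpolation=cv2.INTER_CUBIC))
E
```

```text
scene pliers [(0.66, [0.54, -0.193, 0.195])]
scene grip_mid [(0.73, [0.4673, -0.1642, 0.2026])]
scene ring_center [(0.59, [0.6163, -0.217, 0.192])]
top pliers []
top grip_mid [(0.72, [0.7794, -0.1539, -0.0011]), (0.43, [0.5842, -0.4367, -0.0])]
top ring_center [(0.51, [0.614, -0.2149, 0.1908])]
[ 0.46160109 -0.16790353  0.18084269] [ 0.89979055  0.69137762 -2.57324932] [0.06294054 0.08561529 0.02377319] 0.022434710968856145 79.22364592552185
```

View pics/scene4c.png

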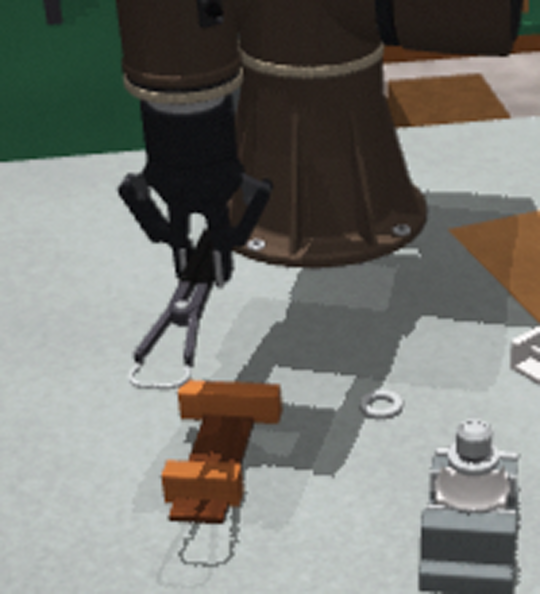

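The pliers hang level and squeezed. I'll move the ring above the grooved stub.

Call:
apply_moves:
  moves:
    - {"dx": 0.2, "dy": 1.5, "dz": 0.0, "turn": 0.0}
    - {"dx": 0.5, "dy": 4.0, "dz": 0.0, "turn": 0.0}
    - {"dx": 0.9, "dy": 7.0, "dz": 0.0, "turn": 0.0}
    - {"dx": 1.3, "dy": 10.0, "dz": 0.0, "turn": 0.0}
    - {"dx": 1.7, "dy": 13.0, "dz": 0.0, "turn": 0.0}
    - {"dx": 2.1, "dy": 16.0, "dz": 0.0, "turn": 0.0}
    - {"dx": 2.5, "dy": 19.0, "dz": 0.0, "turn": 0.0}
    - {"dx": 2.8, "dy": 22.0, "dz": 0.0, "turn": 0.0}
    - {"dx": 3.1, "dy": 24.0, "dz": 0.0, "turn": 0.0}
    - {"dx": 3.2, "dy": 25.1, "dz": 0.0, "turn": 0.0}
    - {"dx": 3.2, "dy": 25.1, "dz": 0.0, "turn": 0.0}
    - {"dx": 3.2, "dy": 25.1, "dz": 0.0, "turn": 0.0}

```text
time_s: 8.7
tool_pos: [0.5059, 0.0807, 0.1811]
eef_rot: [[-0.955, 0.298, -0.001], [0.298, 0.955, -0.0], [0.0, -0.0, -1.0]]
force: [-0.1, 0.2, -2.8]
opening: 0.0223
grip_force: 79.2
```

```bash
python3 - <<'E'
from h import *
W=[]
for c,x,y in(('scene',296,200),('top',255,190)):
    d,K,R,t=shot(c,c+'5.png')
    for n in ['pliers','grip_mid','ring_center','groove','shaft_top','hub']: print(c,n,loc(c,n,R,t))
    p=np.array([.6596,.0336]); print(proj([*p,.132],K,R,t),proj([*p,.191],K,R,t))
    u,v=proj([*p,.16],K,R,t).astype(int)
    im=cv2.imread('pics/%s5.png'%c)[v-45:v+45,u-33:u+33]; print(c,'crop origin',u-33,v-45)
    W.append(cv2.resize(im,None,fx=6,fy=6,interpolation=cv2.INTER_CUBIC))
cv2.imwrite('pics/c5.png',np.hstack(W))
s=env.read_state();print(s['time_s'],s['tool_pos'],s['force'])
E
```

```text
scene pliers [(0.86, [0.5826, 0.0558, 0.1921])]
scene grip_mid [(0.93, [0.5103, 0.0822, 0.2009])]
scene ring_center [(0.66, [0.661, 0.0342, 0.1913]), (0.2, [0.5113, 0.0829, 0.2017])]
scene groove [(0.64, [0.6633, 0.0365, 0.1053])]
scene shaft_top [(0.47, [0.5107, 0.0856, 0.2022]), (0.41, [0.7865, 0.105, -0.0039])]
scene hub [(0.73, [0.6596, 0.0335, -0.002])]
[295.35310815 216.928143  ] [296.16577398 195.04555744]
scene crop origin 262 161
top pliers []
top grip_mid []
top ring_center [(0.75, [0.658, 0.0359, 0.1923])]
top groove [(0.91, [0.6598, 0.0297, 0.1053])]
top shaft_top [(0.56, [0.6533, 0.0318, 0.1326])]
top hub [(0.79, [0.6575, 0.0326, 0.0027])]
[252.5112394  186.89400323] [251.29138496 181.87139608]
top crop origin 218 139
9.4 [0.50612646 0.08112609 0.18129949] [ 0.65315055  0.18817455 -1.26508134]
```

View pics/c5.png

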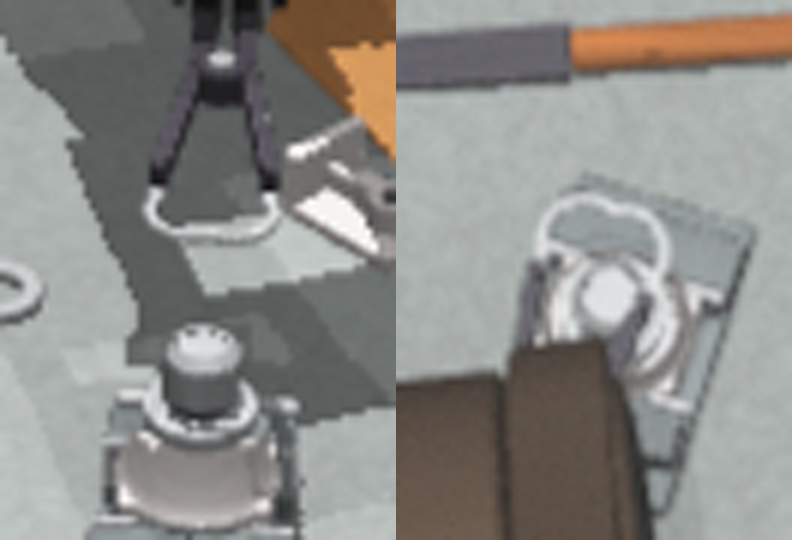

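In the scene crop the ring hangs above the stub (ring at 143–283, 235; stub top at 203,350). The top crop shows the spread ring at 535–668 with the stub top at 610,292. Everything agrees to about 2–3 mm, so I'll lower to just above the stub and compare again with less parallax.

Call:
apply_moves:
  moves:
    - {"dx": 0.0, "dy": -0.1, "dz": 0.5, "turn": 0.0}
    - {"dx": 0.0, "dy": -0.1, "dz": 1.5, "turn": 0.0}
    - {"dx": 0.0, "dy": -0.1, "dz": 2.5, "turn": 0.0}
    - {"dx": 0.0, "dy": -0.1, "dz": 3.5, "turn": 0.0}
    - {"dx": 0.0, "dy": -0.1, "dz": 4.2, "turn": 0.0}
    - {"dx": 0.0, "dy": -0.1, "dz": 4.5, "turn": 0.0}
    - {"dx": 0.0, "dy": -0.1, "dz": 4.5, "turn": 0.0}

```text
time_s: 10.1
tool_pos: [0.5056, 0.0802, 0.1357]
eef_rot: [[-0.955, 0.298, -0.001], [0.298, 0.955, -0.0], [0.001, -0.0, -1.0]]
force: [-0.3, -0.0, -2.4]
opening: 0.0222
grip_force: 79.2
```

```bash
python3 - <<'E'
from h import *
W=[]
s=env.read_state();T=np.array(s['tool_pos']);print(s['time_s'],T,s['force'])
f=np.array([.9545,-.298]); rc=T[:2]+.159*f; print('kin ring',rc)
th=np.linspace(0,2*np.pi,13)[:-1]
for c in('scene','top'):
    d,K,R,t=shot(c,c+'6.png')
    for n in ['pliers','ring_center','groove','shaft_top']: print(c,n,loc(c,n,R,t))
    u,v=proj([*rc,.14],K,R,t).astype(int); a,b=u-25,v-32
    im=cv2.resize(cv2.imread('pics/%s6.png'%c)[b:b+64,a:a+50],None,fx=8,fy=8,interpolation=cv2.INTER_CUBIC)
    def dot(p,col): x,y=(proj(p,K,R,t)-[a,b]+.5)*8; cv2.circle(im,(int(x),int(y)),2,col,-1)
    for k in th:
        dot([.6590+.015*np.cos(k),.0336+.015*np.sin(k),.127],(0,0,255))
        dot([rc[0]+.0192*np.cos(k),rc[1]+.0192*np.sin(k),T[2]+.010],(0,255,0))
    W.append(im)
cv2.imwrite('pics/c6.png',np.hstack(W))
E
```

```text
10.1 [0.50557754 0.08016271 0.13574249] [-0.28718941 -0.04902812 -2.36110222]
kin ring [0.65734304 0.03278071]
scene pliers []
scene ring_center [(0.7, [0.6629, 0.0342, 0.1448])]
scene groove [(0.59, [0.6591, 0.0346, 0.1072]), (0.5, [0.6257, 0.245, -0.002])]
scene shaft_top [(0.96, [0.659, 0.032, 0.1303]), (0.2, [0.6663, 0.0336, 0.1449])]
top pliers []
top ring_center [(0.46, [0.6619, 0.0334, 0.1498])]
top groove [(0.72, [0.6589, 0.0274, 0.1065])]
top shaft_top [(0.91, [0.6528, 0.03, 0.1317])]
```

View pics/c6.png

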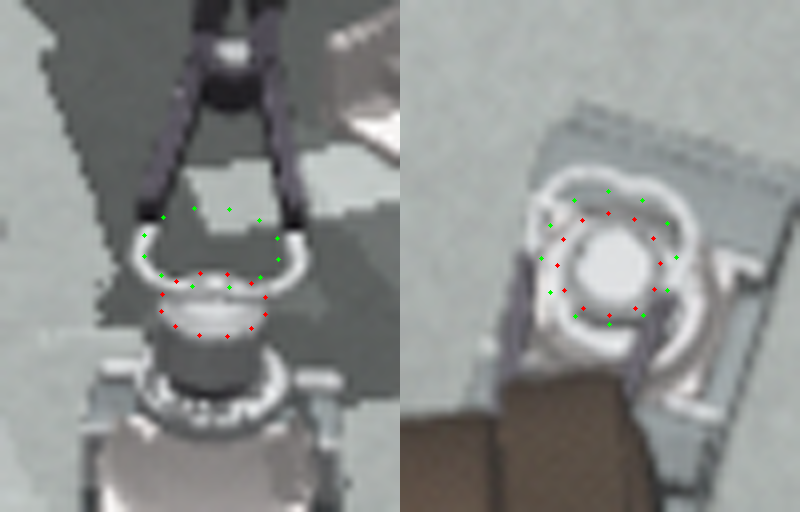

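In the crops the ring lies around the stub top to about 1 mm in the top view (ring 527–700, stub centre 613,266) and 2 mm in the scene view. That is within the chamfer's capture, so I'll descend in steps and watch the force.

Call:
apply_moves:
  moves:
    - {"dx": 0.0, "dy": 0.0, "dz": 0.4, "turn": 0.0}
    - {"dx": 0.0, "dy": 0.0, "dz": 0.8, "turn": 0.0}
    - {"dx": 0.0, "dy": 0.0, "dz": 1.2, "turn": 0.0}
    - {"dx": 0.0, "dy": 0.0, "dz": 1.5, "turn": 0.0}
    - {"dx": 0.0, "dy": 0.0, "dz": 1.8, "turn": 0.0}
    - {"dx": 0.0, "dy": 0.0, "dz": 2.1, "turn": 0.0}
    - {"dx": 0.0, "dy": 0.0, "dz": 2.4, "turn": 0.0}
    - {"dx": 0.0, "dy": 0.0, "dz": 2.4, "turn": 0.0}
    - {"dx": 0.0, "dy": 0.0, "dz": 2.4, "turn": 0.0}

```text
time_s: 11.5
tool_pos: [0.5058, 0.0802, 0.1123]
eef_rot: [[-0.955, 0.298, -0.0], [0.298, 0.955, -0.0], [0.0, -0.0, -1.0]]
force: [-0.8, -0.2, -2.8]
opening: 0.0221
grip_force: 79.2
```

Call:
apply_moves:
  moves:
    - {"dx": 0.0, "dy": 0.0, "dz": 0.3, "turn": 0.0}
    - {"dx": 0.0, "dy": 0.0, "dz": 0.6, "turn": 0.0}
    - {"dx": 0.0, "dy": 0.0, "dz": 0.9, "turn": 0.0}
    - {"dx": 0.0, "dy": 0.0, "dz": 1.2, "turn": 0.0}
    - {"dx": 0.0, "dy": 0.0, "dz": 1.4, "turn": 0.0}
    - {"dx": 0.0, "dy": 0.0, "dz": 1.4, "turn": 0.0}
    - {"dx": 0.0, "dy": 0.0, "dz": 1.4, "turn": 0.0}

```text
time_s: 12.2
tool_pos: [0.5058, 0.0802, 0.0983]
eef_rot: [[-0.955, 0.298, -0.0], [0.298, 0.955, -0.0], [0.0, -0.0, -1.0]]
force: [0.2, -0.0, -1.5]
opening: 0.0221
grip_force: 79.2
```

```bash
python3 - <<'E'
from h import *
W=[]
s=env.read_state();T=np.array(s['tool_pos']);print(s['time_s'],T,s['force'],s['moment'])
f=np.array([.9545,-.298]); rc=T[:2]+.159*f
for c in('scene','top'):
    d,K,R,t=shot(c,c+'7.png')
    for n in ['pliers','ring_center']: print(c,n,loc(c,n,R,t))
    u,v=proj([*rc,.11],K,R,t).astype(int); a,b=u-25,v-32
    im=cv2.resize(cv2.imread('pics/%s7.png'%c)[b:b+64,a:a+50],None,fx=8,fy=8,interpolation=cv2.INTER_CUBIC)
    W.append(im)
cv2.imwrite('pics/c7.png',np.hstack(W))
E
```

```text
12.2 [0.5058336  0.08016448 0.09826059] [ 0.20844111 -0.01024713 -1.51002149] [-0.01037301  0.08970368 -0.02834836]
scene pliers [(0.87, [0.5808, 0.0554, 0.1129]), (0.2, [0.4278, 0.3723, -0.0007])]
scene ring_center [(0.78, [0.6654, 0.0329, 0.1095])]
top pliers []
top ring_center [(0.64, [0.6583, 0.0336, 0.1084])]
```

View pics/c7.png

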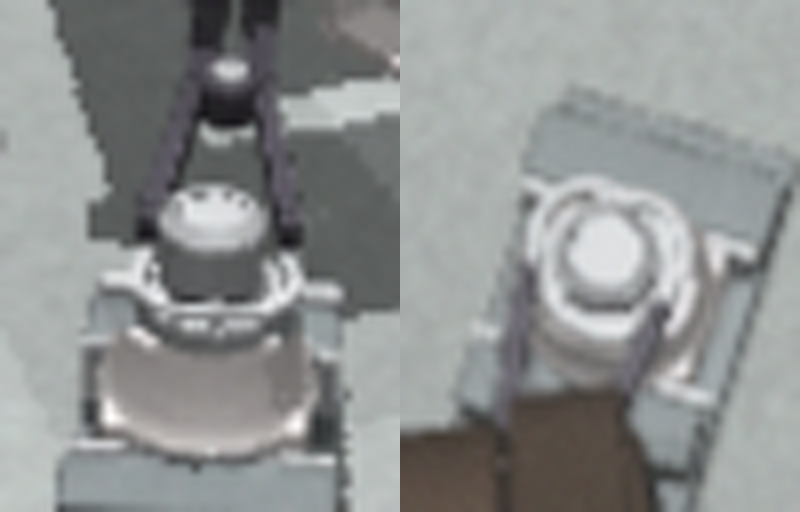

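The ring now encircles the stub just above the bearing face. I'll probe for contact in small steps.

Call:
apply_moves:
  moves:
    - {"dx": 0.0, "dy": 0.0, "dz": 0.1, "turn": 0.0}
    - {"dx": 0.0, "dy": 0.0, "dz": 0.2, "turn": 0.0}
    - {"dx": 0.0, "dy": 0.0, "dz": 0.25, "turn": 0.0}
    - {"dx": 0.0, "dy": 0.0, "dz": 0.25, "turn": 0.0}
    - {"dx": 0.0, "dy": 0.0, "dz": 0.25, "turn": 0.0}

```text
time_s: 13.0
tool_pos: [0.5058, 0.0802, 0.0958]
eef_rot: [[-0.955, 0.298, -0.0], [0.298, 0.955, -0.0], [0.0, -0.0, -1.0]]
force: [0.6, 0.2, -2.1]
opening: 0.0221
grip_force: 79.2
```

Call:
apply_moves:
  moves:
    - {"dx": 0.0, "dy": 0.0, "dz": 0.05, "turn": 0.0}
    - {"dx": 0.0, "dy": 0.0, "dz": 0.1, "turn": 0.0}
    - {"dx": 0.0, "dy": 0.0, "dz": 0.1, "turn": 0.0}
    - {"dx": 0.0, "dy": 0.0, "dz": 0.1, "turn": 0.0}

```text
time_s: 13.4
tool_pos: [0.5059, 0.0802, 0.0948]
eef_rot: [[-0.955, 0.298, 0.0], [0.298, 0.955, -0.0], [-0.0, 0.0, -1.0]]
force: [0.0, -0.1, -1.5]
opening: 0.0223
grip_force: 79.2
```

Call:
apply_moves:
  moves:
    - {"dx": 0.0, "dy": 0.0, "dz": 0.05, "turn": 0.0}
    - {"dx": 0.0, "dy": 0.0, "dz": 0.1, "turn": 0.0}
    - {"dx": 0.0, "dy": 0.0, "dz": 0.1, "turn": 0.0}
    - {"dx": 0.0, "dy": 0.0, "dz": 0.1, "turn": 0.0}

```text
time_s: 13.8
tool_pos: [0.5059, 0.0802, 0.0938]
eef_rot: [[-0.955, 0.298, -0.0], [0.298, 0.955, -0.0], [0.0, -0.0, -1.0]]
force: [0.3, -0.3, -2.5]
opening: 0.0223
grip_force: 79.2
```

```bash
python3 - <<'E'
from h import *
s=env.read_state();print(s['tool_pos'],s['force'],s['moment'],s['opening'])
for c in('scene','top'):
    d,K,R,t=shot(c)
    for n in ['pliers','ring_center']: print(c,n,loc(c,n,R,t))
s=env.read_state();print(s['tool_pos'],s['force'],s['moment'],s['opening'])
E
```

```text
[0.50585169 0.08015701 0.09379097] [ 0.28095514 -0.28081754 -2.48154253] [ 0.0592656   0.09423004 -0.05479453] 0.022266266860718916
scene pliers [(0.58, [0.5824, 0.059, 0.1064]), (0.15, [0.4406, -0.0011, -0.0018])]
scene ring_center [(0.82, [0.6625, 0.0333, 0.1063])]
top pliers []
top ring_center [(0.56, [0.7875, 0.0962, -0.0028]), (0.48, [0.6603, 0.0334, 0.1018])]
[0.50586772 0.0801603  0.09380544] [ 0.37649997  1.06427936 -1.8927342 ] [-0.03534387  0.13254679  0.05652502] 0.02244519591441551
```

Call:
apply_moves:
  moves:
    - {"dx": 0.0, "dy": 0.0, "dz": 0.05, "turn": 0.0}
    - {"dx": 0.0, "dy": 0.0, "dz": 0.1, "turn": 0.0}
    - {"dx": 0.0, "dy": 0.0, "dz": 0.1, "turn": 0.0}
    - {"dx": 0.0, "dy": 0.0, "dz": 0.1, "turn": 0.0}

```text
time_s: 14.5
tool_pos: [0.5059, 0.0802, 0.0928]
eef_rot: [[-0.955, 0.298, 0.0], [0.298, 0.955, -0.0], [-0.0, -0.0, -1.0]]
force: [0.1, -0.6, -2.8]
opening: 0.0224
grip_force: 79.3
```

```bash
python3 - <<'E'
from h import *
for i in range(3):
    env.camera('top'); s=env.read_state();print(s['tool_pos'][2],np.round(s['force'],2),np.round(s['moment'],3))
E
```

```text
0.09280336975050132 [ 0.08  0.64 -2.2 ] [0.006 0.098 0.023]
0.0927849890166141 [-0.24  0.42 -1.45] [0.021 0.031 0.003]
0.09281218260802956 [ 0.06  0.42 -1.39] [ 0.013  0.063 -0.01 ]
```

Call:
apply_moves:
  moves:
    - {"dx": 0.0, "dy": 0.0, "dz": 0.05, "turn": 0.0}
    - {"dx": 0.0, "dy": 0.0, "dz": 0.1, "turn": 0.0}
    - {"dx": 0.0, "dy": 0.0, "dz": 0.1, "turn": 0.0}

```text
time_s: 14.95
tool_pos: [0.5059, 0.0802, 0.0918]
eef_rot: [[-0.955, 0.298, 0.0], [0.298, 0.955, -0.0], [-0.0, -0.0, -1.0]]
force: [-1.0, -0.6, -0.3]
opening: 0.0223
grip_force: 79.3
```

```bash
python3 - <<'E'
from h import *
for i in range(4):
    env.camera('top'); s=env.read_state();print(s['tool_pos'][2],np.round(s['force'],2),np.round(s['moment'],3))
E
```

```text
0.09178765532373993 [-1.53 -0.16 -1.04] [ 0.039 -0.022  0.036]
0.09179600798892179 [ 0.21  1.1  -0.85] [-0.027 -0.009  0.057]
0.09181645939775825 [-0.65 -0.31 -1.83] [-0.012 -0.045  0.035]
0.09180091742696704 [-0.68 -0.03  0.23] [ 0.025  0.06  -0.016]
```

Light contact with the bearing face starts at TCP z of about 0.0925. I'll raise 1 mm and hold.

Call:
apply_moves:
  moves:
    - {"dx": 0.0, "dy": 0.0, "dz": -0.1, "turn": 0.0}
    - {"dx": 0.0, "dy": 0.0, "dz": -0.1, "turn": 0.0}
    - {"dx": 0.0, "dy": 0.0, "dz": -0.1, "turn": 0.0}
    - {"dx": 0.0, "dy": 0.0, "dz": -0.1, "turn": 0.0}
    - {"dx": 0.0, "dy": 0.0, "dz": -0.1, "turn": 0.0}

```text
time_s: 15.65
tool_pos: [0.5058, 0.0802, 0.0928]
eef_rot: [[-0.955, 0.298, 0.0], [0.298, 0.955, -0.0], [-0.0, 0.0, -1.0]]
force: [-0.3, -0.9, -2.0]
opening: 0.0225
grip_force: 79.2
```

```bash
python3 - <<'E'
from h import *
d,K,R,t=shot('scene'); print(loc('scene','ring_center',R,t),loc('scene','pliers',R,t))
s=env.read_state();print(s['tool_pos'],np.round(s['force'],2),s['grip_force'],s['opening'],np.abs(s['qd']).max())
print(env.sign_off())
E
```

```text
[(0.78, [0.6627, 0.0319, 0.1025])] [(0.92, [0.5835, 0.055, 0.1053]), (0.19, [0.7808, -0.1598, -0.0005])]
[0.50584258 0.0801794  0.09278041] [ 0.4   0.16 -1.7 ] 79.17498707771301 0.02186313687475522 0.0018426530979587968
the job is handed in; nothing more can be done
None
```

I handed the job in with the pliers still held and squeezed, and the spread ring around the grooved stub about 1 mm above where it touched the bearing face; the sign-off gave no pass/fail result.

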